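# Show the camera the rondel in the inspection mirror

## Task

Press the lid of the holding case fully shut past its catch, so that the armour rondel on the lid's flank stands upright. Then turn the sprung inspection mirror by the grip bar on its top until the bench camera, looking into the mirror, sees the middle of the rondel in the middle of its view, and finish while still holding the bar steady at that angle (the mirror springs back if let go). Leave all the other things on the bench where they are.

Things in the scene. Friction and masses are not known exactly. Their poses are not given: they have to be found in the camera images.
- case: Grey steel holding case, fixed, 180 x 180 mm; open base 75 mm high. Origin at the centre of its underside; +x to the hinge side (far from the robot), z up. Its lid (180 x 180 mm, 20 mm thick, flat on top) turns about a level line parallel to y at x = +90 mm, z = 75 mm (the lid's underside) in this frame. Shut, the lid's top is at z = 95 mm.
- lid (a joint): Opening angle of the case lid, rad: 0 = fully shut; about 0.6 to 0.75 at the start, where friction keeps it. A catch resists closing (up to about 5 N on mid-lid) down to about 0.1; from there it snaps shut and stays. It can be pressed straight down with closed fingers on its top, 100 mm from the hinge line.
- lid_front (a point): Middle of the lid's upper front edge (the edge away from the hinge); moves with the lid.
- rondel (a point): Middle of the face of the rondel: a domed brass disc, 50 mm across, upright on the lid's right-hand flank (-y, towards the mirror), moving with the lid. With the lid shut it lies at x = 0, y = -100 mm, z = 85 mm in the case's frame.
- stand: Aluminium base plate (290 x 70 x 12 mm), fixed, with the mirror at one end and the camera at the other. Origin on the bench right under the mirror's upright axis; +x points along the plate to the camera. Lens, mirror's middle and (lid shut) rondel are all 85 mm above the bench, so the sight lines are level.
- lens (a point): Front of the camera's lens (black camera body 50 x 56 x 50 mm on a post), 190 mm from the mirror's axis along the stand's +x, looking straight at the middle of the mirror.
- mirror: Inspection mirror on an upright axis, with a black grip bar on top: bar 46 mm long (its y, parallel to the mirror's face), 12 mm thick (its x), 34 mm high. Origin at the bar's centre, on the axis, 146 mm above the bench; +x is the mirror's normal (reflecting side; the back is a black plate). Mirror 74 mm wide, its top 117 mm above the bench.
- sight (a point): Invisible aid: frame at the mirror's middle whose +x shows where the camera's line of view goes after reflection (it turns twice as fast as the mirror). The view is right when the rondel's middle lies on it: the mirror's normal then halves the angle between the directions to lens and rondel, 0.5 to 1.4 rad counter-clockwise of the start. A spring (0.06 N m, +0.1 per rad) returns the mirror.
- hammer: Bystander: hammer 280 mm long, lying. Origin on its underside.
- wrench: Bystander: steel wrench 200 mm long, lying, nearest the robot. Origin on its underside.
- screwdriver: Bystander: screwdriver 170 mm long, lying flat between the case and the mirror. Origin on its underside.
- tin: Bystander: open aluminium tin, 70 mm across and 60 mm high. Origin on its underside.
- oil: Bystander: closed grey plastic bottle, 60 mm across and 150 mm high. Origin on its underside.
- dome: Bystander: solid steel dome 110 mm across and 52 mm high. Origin on its underside.
- stake: Bystander: small steel ball on a stem and round foot, 107 mm high. Origin on its underside.

How it is judged:
On the way, in this order (a step that is already met when the one before it is completed fails the run):
1. the lid is pressed shut past its catch (value of joint lid below 0.04 rad), for 0.3 s.
2. the camera sees the rondel in the mirror, with the grip bar held (value of joint lid below 0.04 rad and contact force between the fingers and mirror above 0.5 N and y of rondel in the frame of sight between -0.02 and 0.02 m and x of rondel in the frame of sight above 0.05 m), for 0.3 s.
At the end, for the whole second after the job is handed in: The lid is shut (within 0.04 rad), the fingers hold the mirror (over 0.5 N), the mirror is still (under 0.1 rad/s) and the camera's reflected line of view passes within 20 mm, sideways, of the middle of the rondel (all of step 2 and angular speed of mirror below 0.1 rad/s); the arm keeps its last pose, push and grip.
It fails at once if a bystander is moved by more than 30 mm (distance of any of hammer, wrench, screwdriver, tin, oil, dome, stake from where it was at the start of the episode above 0.03 m).
It also fails if it takes over 43 s, if anything falls off the work surface, if the arm or the gripper's body presses on something with over 40 N, if the wrist force passes 120 N, or if a joint passes its speed limit or range.

## Robot

A 6-joint arm with a two-finger parallel gripper is mounted at the origin on the work surface. World frame = base frame: x ahead of the robot, y to its left, z up, the work surface at z = 0. Lengths are in m, angles in rad, forces in N, time in s.
With the tool pointing down it reaches from about 0.3 to 0.875 m from the base axis. Payload 6.4 kg.
Tool frame: the origin (TCP) lies at the very end of the fingers, on their centre line; the grasp point (between the pads) lies 19 mm behind it; z points along the fingers, y is the direction in which the jaws open and shut (so a half turn about z gives the same grasp; the last joint's range is limited). The gripper opens to 85 mm and grips with 20 to 120 N. Pads are 22 mm wide; open, the fingers measure 114 mm over their backs; the gripper's body (76 mm by 85 mm) begins 54 mm behind the grasp point. The pads swing forward as they close: fully open they stand 13 mm farther back than shut.
Start: joints at [1.114, 0.181, 1.607, -0, 1.354, -0.206], TCP at [0.143, 0.557, 0.231] pointing down, gripper open.
Joint ranges: [-2.99, 2.99], [-0.89, 2.07], [0.3, 2.58], [-1.14, 4.28], [0, 2.63], [-3.12, 3.12]. Speed limits (rad/s): [2.57, 2.57, 3.01, 3.14, 3.14, 3.14].

## Interface

Orientations are given as a unit quaternion [w, x, y, z].
In Python, from bench import * gives the robot as it stands.
- The arm moves only by the tool arm_command, never from a script. Its argument "motion" is text: rows parted by semicolons, each of 7 numbers parted by spaces: the shift along the tool's x, y, z in units of 0.2 m (1.0 is 0.2 m), then the turn, a rotation vector about the tool's x, y, z in units of 60 degrees (1.0 is 60 degrees), then the opening, from 0 (shut) to 1 (fully open). In form: tx ty tz ax ay az grip; .... A call has 1 to 10 rows; each row shifts and turns the pose as measured when the row begins, along the tool's axes as they then stand; what a row does not reach is not made up. A row lasts 1/12 s, in which the tool goes at most 41.7 mm and 7.16 degrees, less where a joint would pass 70% of its speed; a pose out of reach is approached as far as the arm can. A call with a number of a shift or a turn outside -1 to 1 is refused whole. A call with a gripper value outside its range is refused whole. The fingers move at their own pace and stop on an object; the grip force is fixed at half the most. Time passes only in rows, so rows that do not move let the fingers close. It gives the time, the measured TCP pose, the force and the opening at its end, in the units of the state.
- get_obs(): the state, without advancing time (a new reading comes with each control period).
- camera(name): name is "scene" or "top"; returns a dict with "img" (400x640x3 uint8, red, green, blue), "intrinsics" (3x3 intrinsics, pixels), "pose" (4x4, takes a point from camera to world coordinates). Camera axes: x right, y down, z forward; pixel columns grow to the right and rows downward; lengths in m; the calibration is good to about 2 mm. A picture is of the moment at which its call begins. There is no depth.
- hand_in(): hands the job in, once; it reports no verdict.
Trained networks look in the newest picture that a camera, given by its name, has taken for a name from the list of things; names that differ only in an ending like _2 or _b are one class to them, and where a whole thing is asked for, a point or a joint stands for the part that bears it (a point fixed in the world has none). Each returns a list of dicts, best first, with "conf" (0 to 1); they miss things now and then, are a little off and sometimes report something else, mostly with a low value. They report only what shows in the picture. A call takes as long as a camera call.
- search_frame(camera, target): "box" ([left, top, right, bottom] in pixels, round what is visible of it).
The state is a dict: "time_s": time; "q": joint angles; "dq": joint speeds; "joint_efforts": joint torques, N m; "eef_pos": TCP position; "eef_rot": TCP orientation; "wrist_force": force on the tool from outside, world axes, zero at the start; "torque": the same for the moment, N m; "opening": opening from 0.0 (shut) to 1.0 (fully open).
Only numpy, scipy, OpenCV 4.12 (cv2) and the standard library are available. Lean on these libraries where they do the work, as an engineer would, in place of code of your own. Each camera call takes 0.05 s, during which the arm holds its last target.

## Working session

There is one attempt and no reset: what is moved stays moved. The work goes in short steps, Python scripts to look and compute and a tool call to move; the robot and the scene stay as the last step left them, time stands still between calls to the robot, and variables do not carry over. Pictures are saved under pics/ and viewed, and the job is handed in when it is done.

Besides the shell and the picture viewer there is one more tool, called after "Request:" as a command line: name --argument value ..., lists and objects as JSON in quotes. arm_command: Moves the arm, as the interface text tells. Shifts and turns lie within -1 to 1; 1 stands for 0.2 m of shift or 60 degrees of turn. Its arguments: {"type":"object","properties":{"motion":{"type":"string"}},"required":["motion"]}

```bash
ls; mkdir -p pics
python3 - <<'E'
from bench import *
import cv2
for n in("scene","top"):
    c=camera(n); cv2.imwrite(f"pics/{n}0.png",c["img"][:,:,::-1]); print(n,c["intrinsics"].tolist(),c["pose"].round(4).tolist())
    for t in["case","lid_front","rondel","stand","lens","mirror","hammer","wrench","screwdriver","tin","oil","dome","stake"]:
        print(t,[([round(v) for v in d["box"]],round(d["conf"],2)) for d in search_frame(n,t)[:2]])
print(get_obs())
E
```

```text
pics
scene [[361.39981062874705, 0.0, 327.56340501620525], [0.0, 361.39981062874705, 198.40006868624442], [0.0, 0.0, 1.0]] [[0.8008, 0.5044, -0.3229, 0.8959], [0.5988, -0.6795, 0.4239, -0.4371], [-0.0056, -0.5329, -0.8462, 0.9548], [0.0, 0.0, 0.0, 1.0]]
case [([327, 116, 414, 216], 0.91)]
lid_front [([337, 116, 410, 196], 0.81)]
rondel [([338, 113, 412, 203], 0.91), ([386, 230, 423, 264], 0.16)]
stand [([281, 202, 370, 306], 0.81)]
lens [([282, 207, 370, 304], 0.98)]
mirror [([283, 206, 311, 232], 0.93), ([340, 114, 413, 202], 0.63)]
hammer [([165, 232, 250, 303], 0.79)]
wrench [([281, 139, 327, 174], 0.85)]
screwdriver [([282, 182, 321, 206], 0.49)]
tin [([369, 111, 385, 121], 0.47)]
oil [([415, 118, 439, 157], 0.85), ([385, 230, 423, 264], 0.64)]
dome [([337, 115, 414, 200], 0.23)]
stake [([219, 343, 256, 376], 0.84)]
top [[372.8514919606873, 0.0, 325.7617965094617], [0.0, 372.8514919606873, 205.73152935418506], [0.0, 0.0, 1.0]] [[-0.0412, -0.978, 0.2043, 0.3611], [-0.9992, 0.0406, -0.0069, -0.031], [-0.0016, -0.2044, -0.9789, 1.1821], [0.0, 0.0, 0.0, 1.0]]
case [([213, 175, 292, 2
[... 520 characters left out ...]
1, 134, 318, 168], 0.95)]
stake []
{'time_s': 1.4, 'q': array([ 1.11373881e+00,  1.80799879e-01,  1.60703510e+00,  1.00992485e-05,
        1.35378736e+00, -2.06318247e-01]), 'dq': array([ 0.00210506,  0.00044451,  0.00193269, -0.00024239,  0.00029548,
       -0.00080559]), 'joint_efforts': array([-8.46036073e-04, -4.44846010e+01, -3.51668715e+01, -4.99746093e-04,
        7.82125917e-04,  2.41607268e-05]), 'eef_pos': array([0.14265964, 0.55702276, 0.23127154]), 'eef_rot': array([-9.49621385e-06,  1.25042556e-01,  9.92151379e-01, -1.24292107e-05]), 'wrist_force': array([-0.4638303 ,  0.35459598, -0.11013953]), 'torque': array([0.0018005 , 0.00607776, 0.05373357]), 'opening': 0.998838264803235}
```

Run:
```python
import cv2
a=cv2.imread("pics/top0.png"); cv2.imwrite("pics/topz.png",cv2.resize(a[110:340,160:480],None,fx=2.5,fy=2.5,interpolation=cv2.INTER_CUBIC))
a=cv2.imread("pics/scene0.png"); cv2.imwrite("pics/scz.png",cv2.resize(a[90:390,150:460],None,fx=2,fy=2,interpolation=cv2.INTER_CUBIC)[:600])
```

```text
(no output)
```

View pics/topz.png

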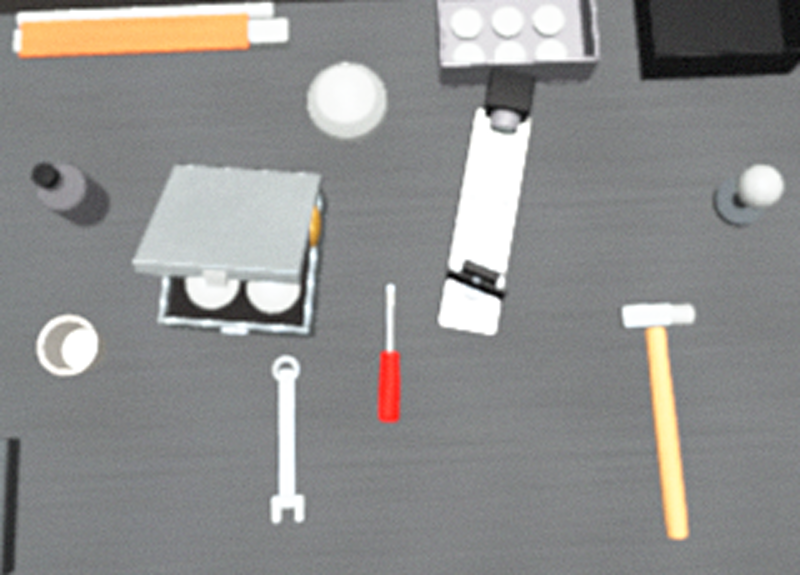

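View pics/scz.png

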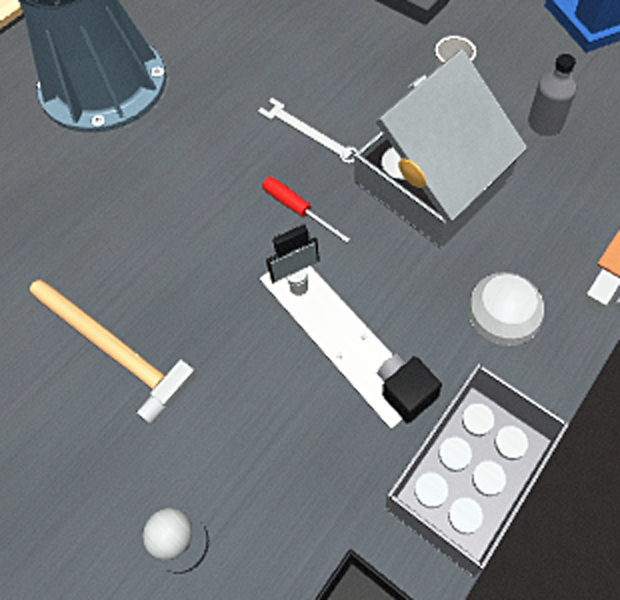

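```bash
cat > h.py <<'E'
import numpy as np, cv2
CAM={"scene":(361.4,327.563,198.4,np.array([[0.8008,0.5044,-0.3229,0.8959],[0.5988,-0.6795,0.4239,-0.4371],[-0.0056,-0.5329,-0.8462,0.9548],[0,0,0,1]])),
"top":(372.8515,325.7618,205.7315,np.array([[-0.0412,-0.978,0.2043,0.3611],[-0.9992,0.0406,-0.0069,-0.031],[-0.0016,-0.2044,-0.9789,1.1821],[0,0,0,1]]))}
def ray(c,u,v):
    f,a,b,T=CAM[c]; return T[:3,3],T[:3,:3]@np.array([(u-a)/f,(v-b)/f,1])
def at(c,u,v,z):
    o,d=ray(c,u,v); return o+d*(z-o[2])/d[2]
def proj(c,p):
    f,a,b,T=CAM[c]; q=T[:3,:3].T@(np.array(p)-T[:3,3]); return np.array([f*q[0]/q[2]+a,f*q[1]/q[2]+b])
def zoom(src,dst,x0,y0,x1,y1,k):
    a=cv2.imread(src)[y0:y1,x0:x1]; a=cv2.resize(a,None,fx=k,fy=k,interpolation=cv2.INTER_CUBIC)
    for x in range((x0+9)//10*10,x1,10): cv2.putText(a,str(x),((x-x0)*k,10),0,.35,(0,255,255),1); cv2.line(a,((x-x0)*k,0),((x-x0)*k,a.shape[0]),(0,255,255),1) if 0 else cv2.line(a,((x-x0)*k,12),((x-x0)*k,18),(0,255,255),1)
    for y in range((y0+9)//10*10,y1,10): cv2.putText(a,str(y),(8,(y-y0)*k+4),0,.35,(0,255,255),1); cv2.line(a,(0,(y-y0)*k),(6,(y-y0)*k),(0,255,255),1)
    cv2.imwrite(dst,a)
E
python3 -c "
from h import *
zoom('pics/top0.png','pics/a.png',205,165,300,250,7)
zoom('pics/top0.png','pics/b.png',325,130,400,250,5)
zoom('pics/scene0.png','pics/c.png',275,195,375,310,5)
zoom('pics/scene0.png','pics/d.png',320,105,420,220,5)
"
```

```text
(no output)
```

View pics/a.png

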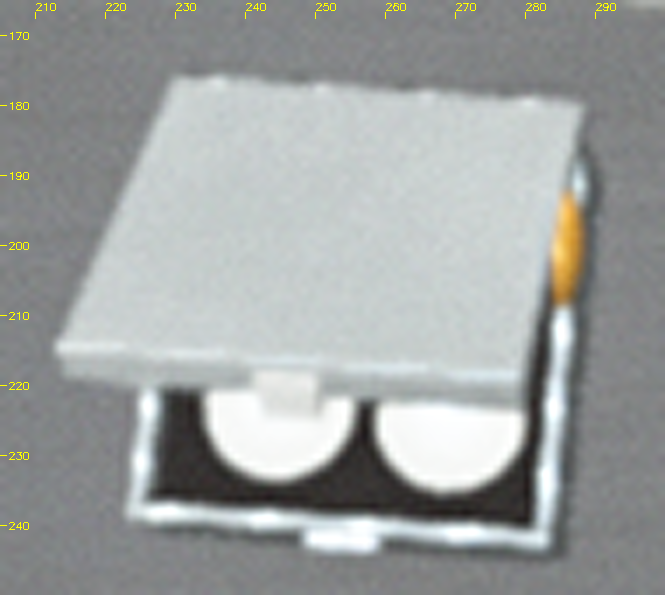

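View pics/b.png

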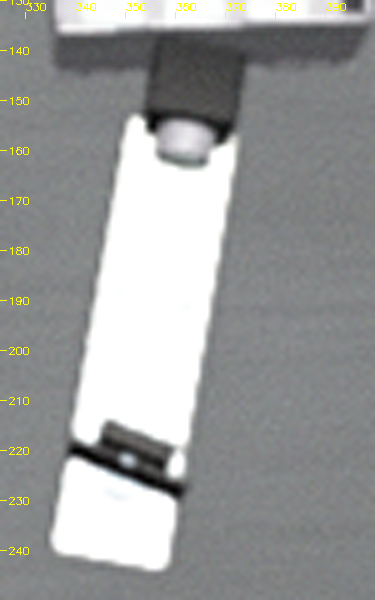

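View pics/c.png

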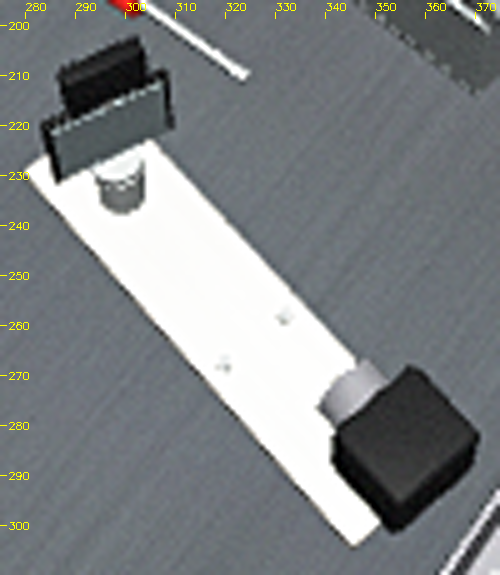

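View pics/d.png

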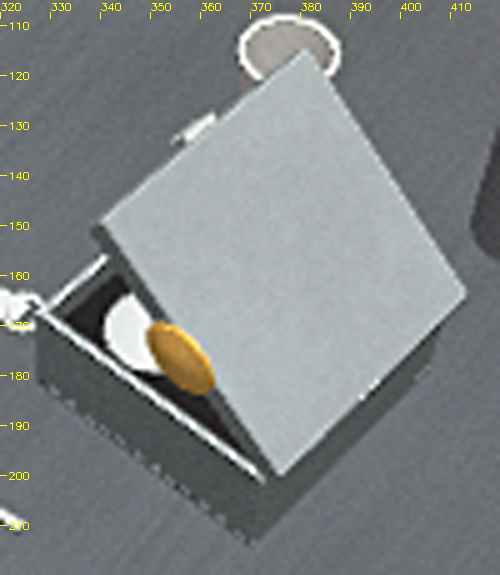

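```bash
cat > fit.py <<'E'
from h import *
from scipy.optimize import least_squares
def R(y): return np.array([[np.cos(y),-np.sin(y)],[np.sin(y),np.cos(y)]])
def W(p,l): xy=R(p[2])@np.array(l[:2])+p[:2]; return [*xy,l[2]]
def lidpt(a,x,y,z):
    l=.09-x;h=z-.075
    return [.09-l*np.cos(a)+h*np.sin(a),y,.075+l*np.sin(a)+h*np.cos(a)]
B=.09
base=[("top",(223,239),(-B,B)),("top",(283.5,242.5),(-B,-B)),("scene",(328,168),(-B,-B))]
lid=[("scene",(340,150),(-B,-B)),("scene",(380.5,115.5),(-B,B)),("scene",(411.5,164),(B,B)),("scene",(375.5,199.5),(B,-B)),
("top",(228.5,176.5),(B,B)),("top",(287.5,180),(B,-B)),("top",(213,214.5),(-B,B)),("top",(279.5,218.5),(-B,-B))]
f=lambda p:np.concatenate([proj(c,W(p,(*l,.075)))-q for c,q,l in base]+[proj(c,W(p,lidpt(p[3],*l,.095)))-q for c,q,l in lid])
r=least_squares(f,[.5,.2,0,.7],loss="soft_l1"); p=r.x; print("case",p.round(4)); print(f(p).reshape(-1,2).round(1).tolist())
ron=np.array(W(p,(0,-.1,.085))); print("rondel",ron)
# stand: plate corners and mirror top; s=[x,y,yaw,end,mirroryaw]
t=.012
pl=[("top",(335.3,241),0,1),("top",(359.3,244),0,-1),("scene",(280,229),0,-1),("scene",(344.5,304),1,-1)]
bar=[("top",(345.3,214.3),.006,.023,.163),("top",(360,219.3),.006,-.023,.163),("scene",(286.5,209.5),0,.023,.163),("scene",(301,203),0,-.023,.163)]
def g(s,full=True):
    o=[]
    for c,q,e,w in pl: o.append(proj(c,W(s[:3],(s[3]+.29*e,.035*w,t)))-q)
    m=[s[0],s[1],s[4]]
    # scene bar top face centre & top view ends
    return np.concatenate(o+[ (proj(c,W(m,(x,y,z)))-q) for c,q,x,y,z in bar])
if __name__=="__main__":
    print([at(c,*q,t).round(3).tolist() for c,q,_,_ in pl])
    print([at(b[0],*b[1],b[4]).round(3).tolist() for b in bar])
    print("lens top", at("top",362,152,.085),at("scene",343,275,.085))
E
python3 fit.py
```

```text
case [ 0.585   0.1721 -0.0966  0.6636]
[[0.3, -0.2], [0.1, -0.3], [-2.5, -1.3], [-1.2, -1.7], [-0.6, -2.9], [1.4, -1.7], [0.3, 0.4], [0.5, -1.2], [0.5, -1.5], [-0.4, -0.0], [0.2, -0.4]]
rondel [0.57536592 0.07252027 0.085     ]
[[0.491, -0.065, 0.012], [0.478, -0.139, 0.012], [0.488, -0.133, 0.012], [0.766, -0.199, 0.012]]
[[0.547, -0.091, 0.163], [0.531, -0.131, 0.163], [0.53, -0.129, 0.163], [0.547, -0.092, 0.163]]
lens top [ 0.75533867 -0.15793041  0.085     ] [ 0.73109043 -0.16016886  0.085     ]
```

Request:
arm_command --motion "-0.17 -0.088 -0.02 0 0 0 0; -0.17 -0.088 -0.02 0 0 0 0; -0.17 -0.088 -0.02 0 0 0 0; -0.17 -0.088 0 0 0 0 0; -0.17 -0.088 0 0 0 0 0; -0.17 -0.088 0 0 0 0 0; -0.17 -0.088 0 0 0 0 0; -0.17 -0.088 0 0 0 0 0; -0.17 -0.088 0 0 0 0 0; -0.17 -0.088 0 0 0 0 0"

```text
time_s: 2.23
eef_pos: [0.4348, 0.2979, 0.2445]
eef_rot: [0.001, 0.117, 0.993, 0.002]
wrist_force: [1.1, -0.0, -0.1]
opening: -0.001
```

Request:
arm_command --motion "-0.17 -0.088 0 0 0 0 0; -0.17 -0.088 0 0 0 0 0; -0.17 -0.088 0 0 0 0 0; -0.17 -0.088 0 0 0 0 0; -0.1 -0.05 0 0 0 0 0; 0 0 0 0 0 0 0"

```text
time_s: 2.73
eef_pos: [0.5786, 0.1699, 0.2451]
eef_rot: [0.003, 0.121, 0.993, 0.002]
wrist_force: [-0.6, 0.5, -0.5]
opening: 0.002
```

Request:
arm_command --motion "0 0 0.15 0 0 0 0; 0 0 0.15 0 0 0 0; 0 0 0.06 0 0 0 0; 0 0 0.05 0 0 0 0; 0 0 0.05 0 0 0 0; 0 0 0.05 0 0 0 0; 0 0 0.05 0 0 0 0; 0 0 0.05 0 0 0 0"

```text
time_s: 3.4
eef_pos: [0.586, 0.1711, 0.1274]
eef_rot: [0.011, 0.122, 0.992, 0.004]
wrist_force: [-1.4, -0.2, 4.7]
opening: 0.001
```

Request:
arm_command --motion "0.02 0.005 0.04 0 0 0 0; 0.02 0.005 0.04 0 0 0 0; 0 0 0.04 0 0 0 0; 0 0 0.03 0 0 0 0; 0 0 0.02 0 0 0 0; 0 0 0.01 0 0 0 0"

```text
time_s: 3.9
eef_pos: [0.5791, 0.1769, 0.093]
eef_rot: [0.012, 0.12, 0.993, 0.003]
wrist_force: [-13.0, -4.8, 30.6]
opening: 0.002
```

Request:
arm_command --motion "0 0 0 0 0 0 0; 0 0 0 0 0 0 0; 0 0 0 0 0 0 0; 0 0 -0.1 0 0 0 0; 0 0 -0.2 0 0 0 0; 0 0 -0.2 0 0 0 0; 0 0 -0.2 0 0 0 0; 0 0 0 0 0 0 0"

```text
time_s: 4.57
eef_pos: [0.5726, 0.1768, 0.2332]
eef_rot: [0.006, 0.12, 0.993, 0.003]
wrist_force: [0.7, 0.1, 1.0]
opening: -0.002
```

```bash
cat > mv.py <<'E'
import sys
from bench import *
from scipy.spatial.transform import Rotation as Ro
import numpy as np
def plan(p,yaw):
    o=get_obs(); w,x,y,z=o["eef_rot"]; M=Ro.from_quat([x,y,z,w]); m=M.as_matrix()
    c,s=np.cos(yaw),np.sin(yaw); T=Ro.from_matrix(np.array([[-s,c,0],[c,s,0],[0,0,-1]]).T)
    d=m.T@(np.array(p)-o["eef_pos"])/.2; r=(M.inv()*T).as_rotvec()/(np.pi/3)
    print("t",o["time_s"],"pos",o["eef_pos"].round(4),"yaw",np.arctan2(m[1,1],m[0,1]).round(3),"z",m[:,2].round(3),"q",o["q"].round(2),"F",o["wrist_force"].round(1),"op",round(o["opening"],3)); print("shift units",d.round(3),"turn units",r.round(3))
E
python3 - <<'E'
from mv import *
import cv2
plan([.5385,-.111,.24],-.4)
for n in("scene","top"): cv2.imwrite(f"pics/{n}1.png",camera(n)["img"][:,:,::-1])
from h import *
zoom('pics/top1.png','pics/a1.png',205,165,365,250,5)
zoom('pics/scene1.png','pics/c1.png',275,110,415,235,5)
E
```

```text
t 4.5667 pos [0.5726 0.1768 0.2332] yaw 1.33 z [ 0.012  0.004 -1.   ] q [ 0.1   0.22  1.55  0.    1.35 -1.23] F [0.7 0.1 1. ] op -0.002
shift units [-0.178 -1.438 -0.042] turn units [0.013 0.002 1.652]
```

View pics/a1.png

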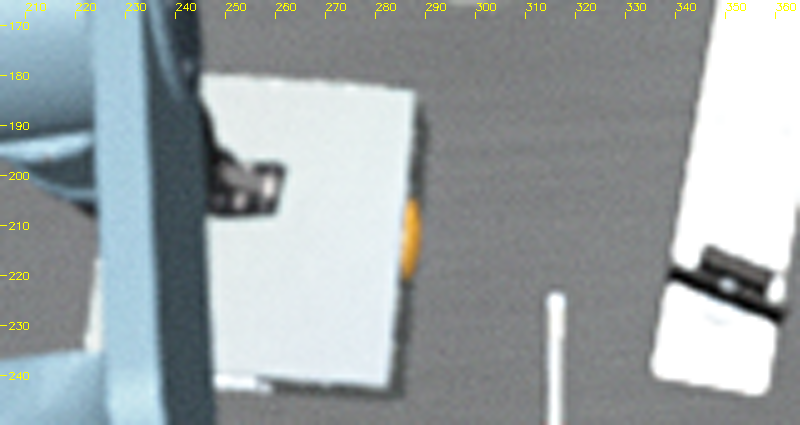

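View pics/c1.png

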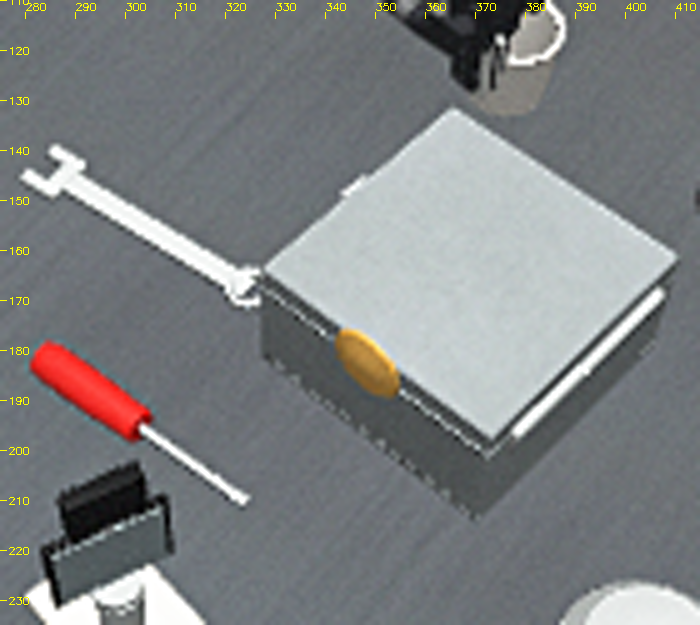

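```bash
python3 - <<'E'
from fit import *
L=[("scene",(328,163.2),(-B,-B)),("scene",(365.6,131.4),(-B,B)),("scene",(410.6,161.6),(B,B)),("scene",(373,197.6),(B,-B)),("top",(288.2,183),(B,-B)),("top",(282.6,242),(-B,-B))]
f=lambda p:np.concatenate([proj(c,W(p,(*l,.095)))-q for c,q,l in L])
p=least_squares(f,[.58,.17,0]).x; print(p.round(4), f(p).reshape(-1,2).round(1).tolist())
r=W(p,(0,-.1,.085)); print("rondel",r, at("scene",348.6,182.4,.085), at("top",287,212.6,.09))
# stand: lens-axis line via plate, bar
for a in [(.5375,-.1115)]:
  for y in(-.2,-.225,-.25): print(y,(np.arctan2(r[1]-a[1],r[0]-a[0])+y)/2, np.hypot(r[1]-a[1],r[0]-a[0]))
E
python3 - <<'E'
# plate outline
import cv2,numpy as np
from h import *
for n in("top","scene"):
    im=cv2.imread(f"pics/{n}0.png"); b=(35 if 0 else 0)
    m=(im.min(2)>225).astype(np.uint8)
    k,l,s,c=cv2.connectedComponentsWithStats(m)
    P=at("top",0,0,0)
    for i in range(1,k):
        if s[i,4]>600:
            pts=np.argwhere(l==i)[:,::-1]; W=np.array([at(n,*q,.012)[:2] for q in pts]).astype(np.float32)
            r=cv2.minAreaRect(W*1000); print(n,s[i],r)
E
```

```text
case [ 0.585   0.1721 -0.0966  0.6636]
[[0.3, -0.2], [0.1, -0.3], [-2.5, -1.3], [-1.2, -1.7], [-0.6, -2.9], [1.4, -1.7], [0.3, 0.4], [0.5, -1.2], [0.5, -1.5], [-0.4, -0.0], [0.2, -0.4]]
rondel [0.57536592 0.07252027 0.085     ]
[ 0.5893  0.171  -0.1271] [[-1.7, -0.7], [0.0, -1.2], [0.5, -0.4], [-0.8, 0.1], [0.4, -1.5], [-0.5, -1.2]]
rondel [np.float64(0.576650358151408), np.float64(0.07180404435113835), 0.085] [0.58027697 0.07957878 0.085     ] [0.57292526 0.07762673 0.09      ]
-0.2 0.5801881799993198 0.1874383184380067
-0.225 0.5676881799993198 0.1874383184380067
-0.25 0.5551881799993198 0.1874383184380067
top [337 111  55  25 602] ((885.6818237304688, -177.430908203125), (83.97650909423828, 182.07241821289062), 0.36747851967811584)
top [ 340  154   32   65 1284] ((664.9564208984375, -139.0308837890625), (72.13343048095703, 215.10452270507812), 77.21316528320312)
top [  33  295  116   46 4292] ((288.97308349609375, 685.886474609375), (125.04594421386719, 344.9781494140625), 0.18354099988937378)
scene [ 332   21   61   44 1284] ((185.98170471191406, 784.079833984375), (127.15250396728516, 340.0322570800781), 0.3279002606868744)
scene [ 280  223   71   81 1697] ((634.0828857421875, -131.66387939453125), (68.3658676147461, 287.9412841796875), 77.11740112304688)
```

Request:
arm_command --motion "-0.022 -0.18 -0.01 0.01 0 0 0.5; -0.022 -0.18 -0.01 0 0 0 1; -0.022 -0.18 0 0 0 0 1; -0.022 -0.18 0 0 0 0 1; -0.022 -0.18 0 0 0 0 1; -0.022 -0.18 0 0 0 0 1; -0.022 -0.18 0 0 0 0 1; -0.022 -0.18 0 0 0 0 1; 0 0 0 0 0 0.115 1; 0 0 0 0 0 0.115 1"

```text
time_s: 5.5
eef_pos: [0.5238, -0.1198, 0.2088]
eef_rot: [-0.015, 0.237, 0.971, -0.002]
wrist_force: [0.3, 0.7, -0.4]
opening: 0.999
```

Request:
arm_command --motion "0 0 0 0 0 0.115 1; 0 0 0 0 0 0.115 1; 0 0 0 0 0 0.115 1; 0 0 0 0 0 0.115 1; 0 0 0 0 0 0.115 1; 0 0 0 0 0 0.115 1; 0 0 0 0 0 0.115 1; 0 0 0 0 0 0.115 1; 0 0 0 0 0 0.115 1; 0 0 0 0 0 0.115 1"

```text
time_s: 6.33
eef_pos: [0.5111, -0.1169, 0.1826]
eef_rot: [-0.029, 0.759, 0.65, -0.018]
wrist_force: [-0.0, 0.0, 0.0]
opening: 1.003
```

Run:
```python
from mv import *
plan([.5385,-.110,.13],-.4)
```

```text
t 6.3333 pos [ 0.5111 -0.1169  0.1826] yaw -0.154 z [-0.065  0.021 -0.998] q [-0.45  0.17  1.73 -0.01  1.31 -0.29] F [-0.  0.  0.] op 1.003
shift units [0.052 0.147 0.254] turn units [-0.065 -0.002  0.234]
```

Request:
arm_command --motion "0.02 0.05 -0.02 -0.035 0 0.11 1; 0.02 0.05 0 -0.03 0 0.11 1; 0 0.05 0 0 0 0.03 1; 0 0 0 0 0 0 1"

```text
time_s: 6.67
eef_pos: [0.5377, -0.1148, 0.1753]
eef_rot: [-0.007, 0.843, 0.537, -0.002]
wrist_force: [-0.4, -0.2, 0.3]
opening: 0.998
```

Run:
```python
from mv import *
plan([.5385,-.110,.131],-.4)
import cv2
for n in("scene","top"): cv2.imwrite(f"pics/{n}2.png",camera(n)["img"][:,:,::-1])
from h import *
zoom('pics/top2.png','pics/a2.png',310,170,400,250,6)
zoom('pics/scene2.png','pics/c2.png',260,170,350,250,6)
```

```text
t 6.6667 pos [ 0.5377 -0.1148  0.1753] yaw -0.436 z [-0.011  0.01  -1.   ] q [-0.43  0.19  1.71  0.    1.25  0.01] F [-0.4 -0.2  0.3] op 0.998
shift units [ 0.023 -0.003  0.221] turn units [-0.013 -0.004 -0.035]
```

View pics/c2.png

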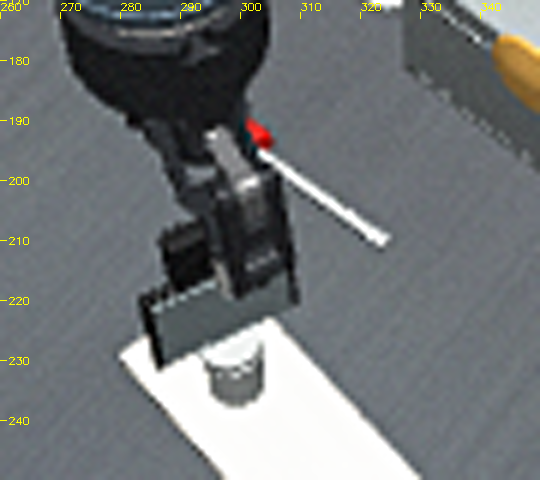

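View pics/a2.png

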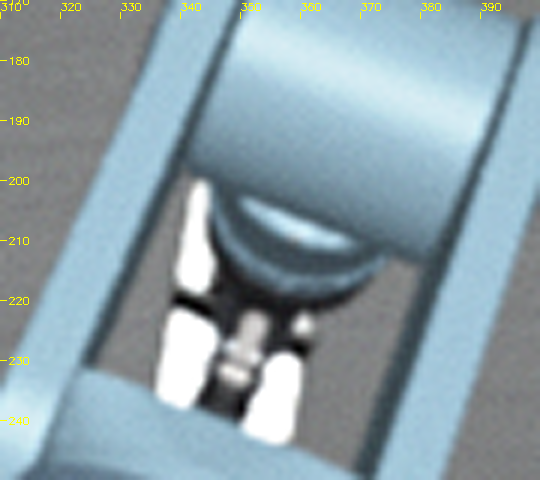

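Request:
arm_command --motion "0.01 0 0.06 -0.01 0 -0.02 1; 0.01 0 0.06 0 0 -0.01 1; 0 0 0.05 0 0 0 1; 0 0 0.03 0 0 0 1; 0 0 0 0 0 0 1"

```text
time_s: 7.18
eef_pos: [0.5346, -0.1089, 0.1294]
eef_rot: [-0.006, 0.833, 0.554, -0.002]
wrist_force: [-0.8, -0.0, -0.5]
opening: 0.998
```

Run:
```python
from mv import *
plan([.5385,-.110,.131],-.4)
```

```text
t 7.1833 pos [ 0.5346 -0.1089  0.1294] yaw -0.397 z [-0.01   0.009 -1.   ] q [-0.42  0.24  1.76  0.    1.16 -0.03] F [-0.8 -0.  -0.5] op 0.998
shift units [ 0.002  0.02  -0.008] turn units [-0.012 -0.004  0.003]
```

Close on the bar.

Request:
arm_command --motion "0 0.018 -0.008 -0.012 0 0 0.5; 0 0 0 0 0 0 0; 0 0 0 0 0 0 0; 0 0 0 0 0 0 0; 0 0 0 0 0 0 0; 0 0 0 0 0 0 0; 0 0 0 0 0 0 0"

```text
time_s: 7.77
eef_pos: [0.5384, -0.111, 0.1323]
eef_rot: [-0.0, 0.833, 0.554, 0.002]
wrist_force: [-2.2, -0.8, -1.6]
opening: 0.133
```

Run:
```python
from mv import *
plan([.5385,-.110,.131],-.4); print(get_obs()["torque"])
```

```text
t 7.7667 pos [ 0.5384 -0.111   0.1323] yaw -0.397 z [ 0.003  0.003 -1.   ] q [-0.42  0.23  1.76  0.    1.15 -0.03] F [-2.2 -0.8 -1.6] op 0.133
shift units [ 0.005 -0.002  0.006] turn units [ 0.002 -0.004  0.003]
[ 0.04070143  0.16990624 -0.07364667]
```

Request:
arm_command --motion "0 0 0 0 0 -0.06 0; 0 0 0 0 0 -0.06 0; 0 0 0 0 0 -0.06 0; 0 0 0 0 0 -0.06 0"

```text
time_s: 8.1
eef_pos: [0.5388, -0.1111, 0.1323]
eef_rot: [0.0, 0.754, 0.657, 0.003]
wrist_force: [0.6, -0.5, -0.9]
opening: 0.129
```

Run:
```python
from mv import *
plan([.5384,-.111,.132],.571); print(get_obs()["torque"])
```

```text
t 8.1 pos [ 0.5388 -0.1111  0.1323] yaw -0.138 z [ 0.004  0.003 -1.   ] q [-0.42  0.23  1.76  0.    1.15 -0.29] F [ 0.6 -0.5 -0.9] op 0.129
shift units [ 0.    -0.002  0.001] turn units [ 0.005 -0.002 -0.677]
[ 0.05286383  0.05348492 -0.10452975]
```

Low forces, and the position is steady.

Request:
arm_command --motion "0 0 0 0 0 -0.07 0; 0 0 0 0 0 -0.07 0; 0 0 0 0 0 -0.07 0; 0 0 0 0 0 -0.07 0; 0 0 0 0 0 -0.07 0; 0 0 0 0 0 -0.07 0; 0 0 0 0 0 -0.07 0; 0 0 0 0 0 -0.07 0"

```text
time_s: 8.77
eef_pos: [0.5397, -0.111, 0.1323]
eef_rot: [0.002, 0.52, 0.854, 0.003]
wrist_force: [1.5, -0.4, -1.6]
opening: 0.128
```

Run:
```python
from mv import *
plan([.5384,-.111,.132],.571); print(get_obs()["torque"])
```

```text
t 8.7667 pos [ 0.5397 -0.111   0.1323] yaw 0.476 z [ 0.006  0.004 -1.   ] q [-0.42  0.23  1.76  0.01  1.15 -0.9 ] F [ 1.5 -0.4 -1.6] op 0.128
shift units [ 0.003 -0.006  0.001] turn units [ 0.007 -0.    -0.091]
[ 0.05271009  0.33796123 -0.12772784]
```

Request:
arm_command --motion "0 -0.003 0 0 0 -0.05 0; 0 0 0 0 0 -0.04 0; 0 0 0 0 0 0 0; 0 0 0 0 0 0 0; 0 0 0 0 0 0 0"

```text
time_s: 9.18
eef_pos: [0.5399, -0.1109, 0.1323]
eef_rot: [0.002, 0.477, 0.879, 0.004]
wrist_force: [-0.1, 0.6, -1.4]
opening: 0.133
```

Run:
```python
from mv import *
plan([.5384,-.111,.132],.572); print(get_obs()["torque"])
import cv2
for n in("scene","top"): cv2.imwrite(f"pics/{n}3.png",camera(n)["img"][:,:,::-1])
from h import *
zoom('pics/top3.png','pics/a3.png',280,160,400,250,6)
zoom('pics/scene3.png','pics/c3.png',260,130,390,225,6)
```

```text
t 9.1833 pos [ 0.5399 -0.1109  0.1323] yaw 0.575 z [ 0.008  0.005 -1.   ] q [-0.42  0.23  1.76  0.01  1.14 -1.  ] F [-0.1  0.6 -1.4] op 0.133
shift units [ 0.004 -0.007  0.002] turn units [0.009 0.    0.003]
[-0.02458947  0.39307732 -0.14737766]
```

View pics/c3.png

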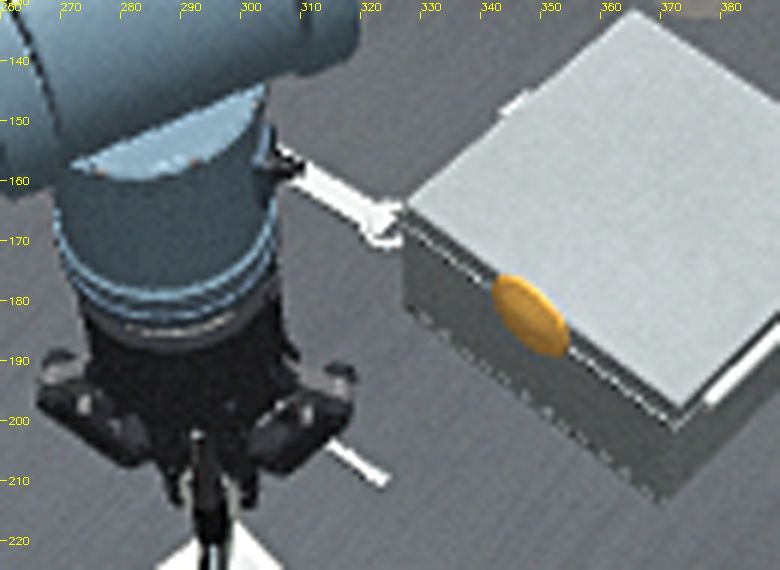

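View pics/a3.png

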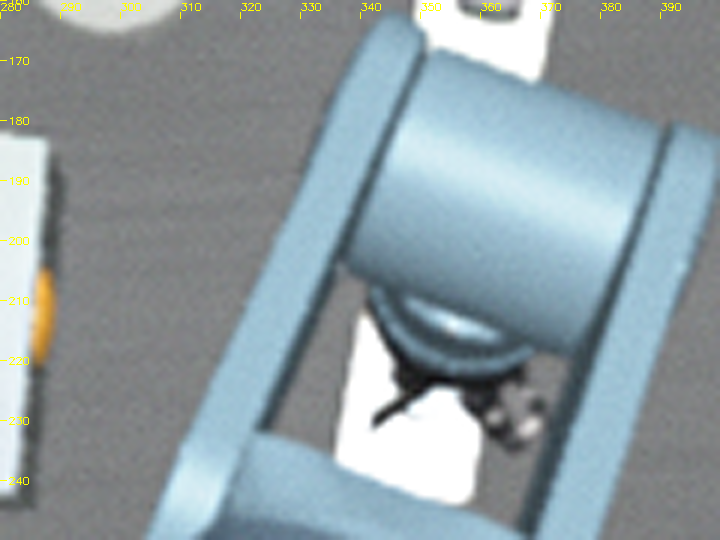

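Request:
arm_command --motion "0 0 0 0 0 0 0; 0 0 0 0 0 0 0; 0 0 0 0 0 0 0; 0 0 0 0 0 0 0; 0 0 0 0 0 0 0; 0 0 0 0 0 0 0"

```text
time_s: 9.78
eef_pos: [0.5399, -0.1109, 0.1323]
eef_rot: [0.002, 0.478, 0.878, 0.004]
wrist_force: [2.2, 0.1, -0.8]
opening: 0.129
```

Run:
```python
from mv import *
plan([.5384,-.111,.132],.572); print(abs(get_obs()["dq"]).max()); print(hand_in())
```

```text
t 9.7833 pos [ 0.5399 -0.1109  0.1323] yaw 0.574 z [ 0.008  0.005 -1.   ] q [-0.42  0.23  1.76  0.01  1.14 -1.  ] F [ 2.2  0.1 -0.8] op 0.129
shift units [ 0.004 -0.007  0.002] turn units [0.009 0.    0.002]
0.001716155053150156
the job is handed in; nothing more can be done
None
```

I pressed the lid shut, turned the mirror by its grip bar to the angle I worked out, and handed in at 9.8 s of the 43 s allowed, still holding the bar. No verdict comes back.

- **Lid:** I pressed the lid down with closed fingers until the tip was at z = 93 mm, with about 31 N up on the wrist. Both pictures taken afterwards show the lid flat and the rondel upright.
- **Mirror:** I gripped the bar at a yaw of -0.40 rad and turned it 0.97 rad counter-clockwise. The final yaw was 0.574 rad against a target of about 0.572. The fingers stood about 11 mm apart on the 12 mm bar, and the arm was still (joint speeds under 0.002 rad/s).
- **Not checked directly:** The mirror angle comes from the tool's yaw, taking the pads as flat on the bar. A rough reading of the mirror's edge in the top picture gave 0.64 rad, which I put down to the coarse pixels. If that reading were right, the line of view would miss the rondel by about 25 mm, outside the 20 mm limit.
- **Rondel position:** Estimates from the two cameras and the case fit differed by up to about 8 mm. Mostly along the line of sight, this leaves the sideways error at a few millimetres.
- **Bystanders:** I saw no sign of contact with any of them, but I did not measure their positions again at the end.

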